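Heft the sample jars and put the filled one on the balance

TASK

One of the three identical small white jars with black lids holds a heavy metal sample and the other two are practically empty; they look the same, so lift them to feel which is the heavy one. Stand the heavy jar upright on the round steel pan of the balance, setting it down gently, and leave the other two jars standing upright on the bench.

Things in the scene. Friction and masses are not known exactly. Their poses are not given: they have to be found in the camera images.
- jar_1: Small opaque white plastic jar with a black screw lid, firmly on: an upright cylinder 56 mm in diameter and 65 mm tall; the lid is its top 13 mm, of the same diameter, above a shallow 2 mm groove. Origin: centre of its underside, z up its axis. It stands loose on the bench (top at z = 0). Grip it from above across the white body, about 40 mm above its underside; a grip of 40 N does it no harm.
- jar_2: A second jar, from outside alike in every way to jar_1. Two of the three jars weigh 70 to 130 g in all, one weighs 500 to 690 g, and any of the three may be that one. A larger white jar standing about, 90 mm in diameter, is not part of the job.
- jar_3: A third jar, from outside alike in every way to jar_1 and jar_2.
- pan: Round flat steel pan of the electronic balance, 140 mm in diameter, fixed (it does not sink). Origin: centre of its top surface, 84 mm above the bench, z up. The balance is a white housing, 280 by 200 mm, nowhere higher than the pan and fixed; the pan's +x axis points away from its display, and its centre lies 45 mm beyond the housing's centre. Nothing stands above it.
There are look-alikes about, which are no part of the job. Leave any orange look-alike of the jar_1 alone. What is shaped like the jar_3 but blue or green is not meant.

How it is judged (in metres and radians):
At the end, for the whole second after the job is handed in: The heavy jar (pressing on the pan with 3 N or more) stands upright within 15 degrees on the pan, its axis within 45 mm of the pan's centre, released and at rest; the other two jars stand on the bench, upright within 15 degrees, their undersides within 15 mm of the bench top, released and at rest (((angle between each of jar_1, jar_2, jar_3's own z axis and vertical below 0.26 rad and linear speed of each of jar_1, jar_2, jar_3 below 0.02 m/s and angular speed of each of jar_1, jar_2, jar_3 below 0.2 rad/s and contact force between each of jar_1, jar_2, jar_3 and the fingers below 0.05 N and contact force between jar_1 and pan above 3 N and horizontal distance between jar_1 and pan below 0.045 m and z of jar_1 in the frame of pan between -0.005 and 0.01 m and height (world z) of each of jar_2, jar_3 below 0.015 m) or (angle between each of jar_1, jar_2, jar_3's own z axis and vertical below 0.26 rad and linear speed of each of jar_1, jar_2, jar_3 below 0.02 m/s and angular speed of each of jar_1, jar_2, jar_3 below 0.2 rad/s and contact force between each of jar_1, jar_2, jar_3 and the fingers below 0.05 N and height (world z) of each of jar_1, jar_3 below 0.015 m and contact force between jar_2 and pan above 3 N and horizontal distance between jar_2 and pan below 0.045 m and z of jar_2 in the frame of pan between -0.005 and 0.01 m) or (angle between each of jar_1, jar_2, jar_3's own z axis and vertical below 0.26 rad and linear speed of each of jar_1, jar_2, jar_3 below 0.02 m/s and angular speed of each of jar_1, jar_2, jar_3 below 0.2 rad/s and contact force between each of jar_1, jar_2, jar_3 and the fingers below 0.05 N and height (world z) of each of jar_1, jar_2 below 0.015 m and contact force between jar_3 and pan above 3 N and horizontal distance between jar_3 and pan below 0.045 m and z of jar_3 in the frame of pan between -0.005 and 0.01 m))); the robot touches nothing.
It fails at once if a jar is dropped or slammed onto the pan (faster than 0.45 m/s within 30 mm above it) ((horizontal distance between jar_1 and pan below 0.07 m and z of jar_1 in the frame of pan between -0.01 and 0.03 m and linear speed of jar_1 above 0.45 m/s) or (horizontal distance between jar_2 and pan below 0.07 m and z of jar_2 in the frame of pan between -0.01 and 0.03 m and linear speed of jar_2 above 0.45 m/s) or (horizontal distance between jar_3 and pan below 0.07 m and z of jar_3 in the frame of pan between -0.01 and 0.03 m and linear speed of jar_3 above 0.45 m/s)).
It fails at once if the pan is pressed or struck with more than 80 N (contact force between pan and anything else above 80 N).
It also fails if it takes over 64 s, if anything falls off the work surface, if the arm or the gripper's body presses on something with over 40 N, if the wrist force passes 120 N, or if a joint passes its speed limit or range.

ROBOT

A 6-joint arm with a two-finger parallel gripper is mounted at the origin on the work surface. World frame = base frame: x ahead of the robot, y to its left, z up, the work surface at z = 0. Lengths are in mm, angles in rad, forces in N, time in s.
With the tool pointing down it reaches from about 300 to 875 mm from the base axis. Payload 6.4 kg.
Tool frame: the origin (TCP) lies between the finger pads; the fingertips stand 8 mm ahead of it and the grasp point (between the pads) lies 11 mm behind it; z points along the fingers, y is the line along which they close (so a half turn about z gives the same grasp; the last joint's range is limited). The gripper opens to 85 mm and grips with 20 to 120 N. Pads are 22 mm wide; open, the fingers measure 114 mm over their backs; the gripper's body (76 mm by 85 mm) begins 54 mm behind the grasp point. The pads swing forward as they close: fully open they stand 13 mm farther back than shut.
Start: joints at [1.128, 0.181, 1.607, -0, 1.354, -0.206], TCP at [134.878, 558.971, 214.388] pointing down, gripper open.
Joint ranges: [-2.99, 2.99], [-0.89, 2.07], [0.3, 2.58], [-1.14, 4.28], [0, 2.63], [-3.12, 3.12]. Speed limits (rad/s): [2.57, 2.57, 3.01, 3.14, 3.14, 3.14].

INTERFACE

Orientations are given as a rotation vector (axis times angle).
In Python, from station import observe, camera, finish_job, recognise, cut_out gives the robot as it stands.
- The arm moves only by the tool send_rows, never from a script. Its argument "increments" is a list that holds one entry, the list of rows, each a list of 6 numbers: the shift along the world's x, y, z as a fraction of full scale, then the turn, a rotation vector about the world's x, y, z as a fraction of full scale. In form: [[[tx, ty, tz, wx, wy, wz], ...]]. A call has 1 to 8 rows; each row shifts and turns the commanded pose from where the row before left it; what a row does not reach is not made up. Full scale, the value 1, is 0.02 m for a shift and 180 degrees for a turn. A row lasts 1/12 s, in which the tool goes at most 41.7 mm and 7.16 degrees, less where a joint would pass 70% of its speed; a pose out of reach is approached as far as the arm can. A call with a number of a shift or a turn outside -1 to 1 is refused whole. A call with a gripper value outside its range is refused whole. "gripper" is the closure, from -1 (fully open) to 1 (shut), set as the call begins (left out, the last holds). The fingers move at their own pace and stop on an object; "newtons" is the grip in N (left out, the last holds). Time passes only in rows, so rows that do not move let the fingers close. It gives the time, the measured TCP pose, the force, the opening and the grip force at its end, in the units of the state.
- observe(): the state, without advancing time (a new reading comes with each control period).
- camera(name): name is "scene" or "side" or "wrist"; returns a dict with "pixels" (480x640x3 uint8, blue, green, red), "range_z" (480x640 float32, mm along the optical axis (not along the pixel's ray), 0 where there is no reading), "fx", "fy", "cx", "cy" (pixels), "world_to_cam" (4x4, takes a point from world to camera coordinates); the wrist camera has in their place "mount" (4x4, takes a point from camera to tool coordinates, whose origin is the TCP and whose axes are the flange's). Camera axes: x right, y down, z forward; pixel columns grow to the right and rows downward; lengths in mm; the calibration is good to about 2 mm. The wrist camera is an equidistant fisheye: a pixel r from the principal point sees the ray r / f radians off the axis. A picture is of the moment at which its call begins: read the wrist's pose just before it.
- finish_job(): hands the job in; it is judged then, once.
Trained networks look in the newest picture that a camera, given by its name, has taken for a name from the list of things; names that differ only in an ending like _2 or _b are one class to them, and where a whole thing is asked for, a point or a joint stands for the part that bears it (a point fixed in the world has none). Each returns a list of dicts, best first, with "confidence" (0 to 1); they miss things now and then, are a little off and sometimes report something else, mostly with a low value. They report only what shows in the picture. A call takes as long as a camera call. They do not tell look-alikes from the thing itself.
- recognise(camera, label): "box" ([left, top, width, height] in pixels, round what is visible of it).
- cut_out(camera, label): "mask" (480x640 bool, what is visible of it) and "box" ([left, top, width, height] in pixels, round what is visible of it).
The state is a dict: "t": time; "joint_pos": joint angles; "dq": joint speeds; "effort": joint torques, N m; "eef_pos": TCP position; "ee_rot": TCP orientation; "contact_force": force on the tool from outside, world axes, zero at the start; "ft_torque": the same for the moment, N m; "opening": finger opening in mm; "grip_force": force on a finger pad.
Only numpy, scipy, OpenCV 4.12 (cv2) and the standard library are available. Lean on these libraries where they do the work, as an engineer would, in place of code of your own. Each camera call takes 0.05 s, during which the arm holds its last target. There are 200 camera calls.

## Working session

There is one attempt and no reset: what is moved stays moved. The work goes in short steps, Python scripts to look and compute and a tool call to move; the robot and the scene stay as the last step left them, time stands still between calls to the robot, and variables do not carry over. Pictures are saved under pics/ and viewed, at most 10 in all, crops included, and the job is handed in when it is done.

Besides the shell and the picture viewer there is one more tool, called after "Call:" as name(argument=value, ...) on one line, values as JSON. send_rows: Moves the arm, as the interface text tells. Shift numbers are shares of 0.02 m and turn numbers shares of 180 degrees, none past 1 either way. Its arguments: {"type":"object","properties":{"increments":{"type":"array"},"gripper":{"type":"number"},"newtons":{"type":"number"}},"required":["increments"]}

```bash
mkdir -p pics
cat > h.py <<'E'
import numpy as np, cv2
from station import *
def pts(c,mask):
    v,u=np.nonzero(mask&(c["range_z"]>0)); z=c["range_z"][v,u]
    p=np.c_[(u-c["cx"])/c["fx"]*z,(v-c["cy"])/c["fy"]*z,z,np.ones(len(z))]
    return (p@np.linalg.inv(c["world_to_cam"]).T)[:,:3]
E
python3 - <<'E'
from h import *
print(observe()); ims=[]
for n in("scene","side"):
    c=camera(n); im=c["pixels"].copy()
    for l in("jar_1","pan"):
        for d in cut_out(n,l):
            p=pts(c,d["mask"])
            print(n,l,round(d["confidence"],2),d["box"],end=' ')
            if len(p):
                t=p[p[:,2]>np.percentile(p[:,2],90)-6]
                print("top z",np.percentile(t[:,2],[50,95]).round(),"xy mid",((t[:,:2].min(0)+t[:,:2].max(0))/2).round(),"ext",np.ptp(t[:,:2],axis=0).round())
            x,y,w,h=map(int,d["box"]);cv2.rectangle(im,(x,y),(x+w,y+h),(0,0,255),1)
    cv2.imwrite(f"pics/{n}.png",im)
E
```

```text
{'t': 0.0, 'joint_pos': array([ 1.12770134e+00,  1.81510636e-01,  1.60804054e+00,  1.44013077e-05,
        1.35379808e+00, -2.06317487e-01]), 'dq': array([-0.00063798, -0.00126096,  0.0010343 , -0.00018918,  0.00067072,
        0.00019937]), 'effort': array([-1.77297115e-04, -4.44889605e+01, -3.51323569e+01, -2.34191684e-04,
        9.44267842e-03, -2.09523466e-05]), 'eef_pos': array([134.60635938, 558.41151415, 213.48555711]), 'ee_rot': array([-3.70997971e-01, -3.11903087e+00,  2.60755973e-03]), 'contact_force': array([-0.12108774, -0.08015272,  0.44009396]), 'ft_torque': array([-0.0426788 ,  0.02688272,  0.06623795]), 'grip_force': 0.0, 'opening': 85.57678211253632}
scene jar_1 0.9 [276.5, 258.6, 30.4, 49.8] top z [65. 67.] xy mid [618.  35.] ext [56. 57.]
scene jar_1 0.9 [354.1, 352.4, 39.1, 51.6] top z [65. 67.] xy mid [625. 244.] ext [56. 55.]
scene jar_1 0.89 [478.0, 334.5, 45.7, 47.0] top z [65. 67.] xy mid [454. 341.] ext [57. 54.]
scene jar_1 0.81 [347.6, 284.2, 36.3, 52.3] top z [65. 67.] xy mid [558. 147.] ext [56. 55.]
scene jar_1 0.8 [406.5, 321.8, 45.0, 44.1] top z [65.
[... 357 characters left out ...]
8.8] top z [64. 66.] xy mid [623. 247.] ext [55. 57.]
side jar_1 0.93 [309.8, 349.5, 43.7, 64.3] top z [64. 66.] xy mid [520. 255.] ext [55. 56.]
side jar_1 0.78 [295.5, 293.1, 36.6, 54.4] top z [64. 66.] xy mid [556. 148.] ext [55. 59.]
side jar_1 0.77 [373.5, 228.2, 35.5, 48.4] top z [64. 66.] xy mid [440.  12.] ext [ 55. 113.]
side jar_1 0.77 [357.2, 415.6, 44.4, 64.4] top z [64. 66.] xy mid [453. 343.] ext [55. 56.]
side jar_1 0.72 [357.2, 267.1, 35.5, 54.4] top z [64. 66.] xy mid [463.  87.] ext [54. 56.]
side jar_1 0.6 [270.2, 244.4, 32.2, 49.4] top z [64. 65.] xy mid [617.  38.] ext [55. 56.]
side pan 0.92 [288.8, 146.5, 67.6, 38.9] top z [83. 84.] xy mid [ 579. -221.] ext [137. 145.]
```

View pics/scene.png

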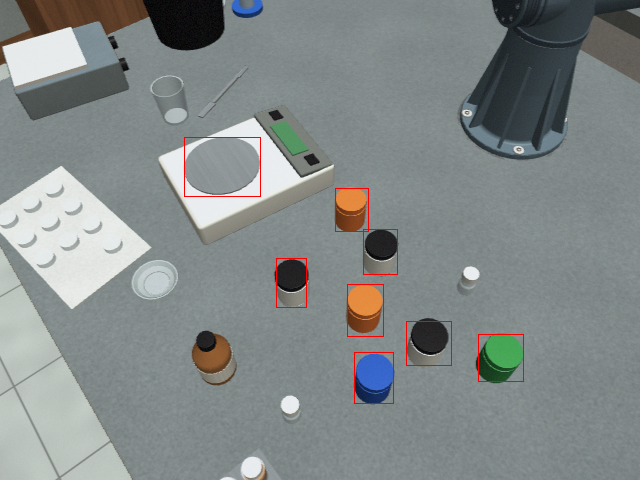

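View pics/side.png

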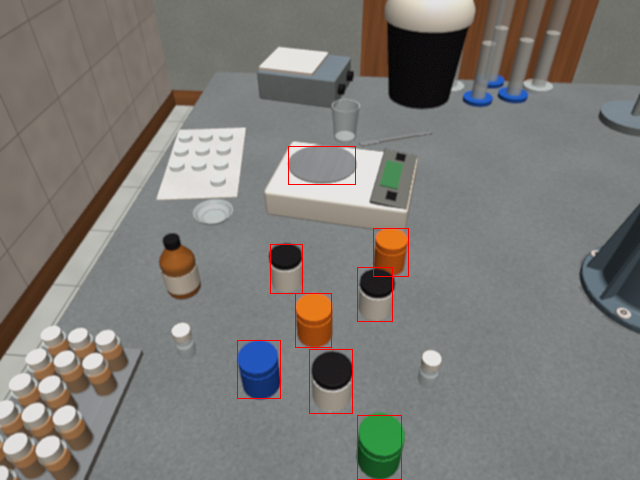

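Candidates in the scene image:
- White jars with black lids: (292,283), (381,251) and (429,342). These fit the description.
- Orange look-alikes: (351,209) and (365,308).
- Blue: (374,378). Green: (501,358).

The 90 mm white jar isn't in view, and all three chosen jars measure 56 mm. I'll check them in one crop.

```bash
python3 -c "
import cv2
i=cv2.imread('pics/scene.png')[180:410,260:540];cv2.imwrite('pics/crop.png',cv2.resize(i,None,fx=2.5,fy=2.5))"
```

```text
(no output)
```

View pics/crop.png

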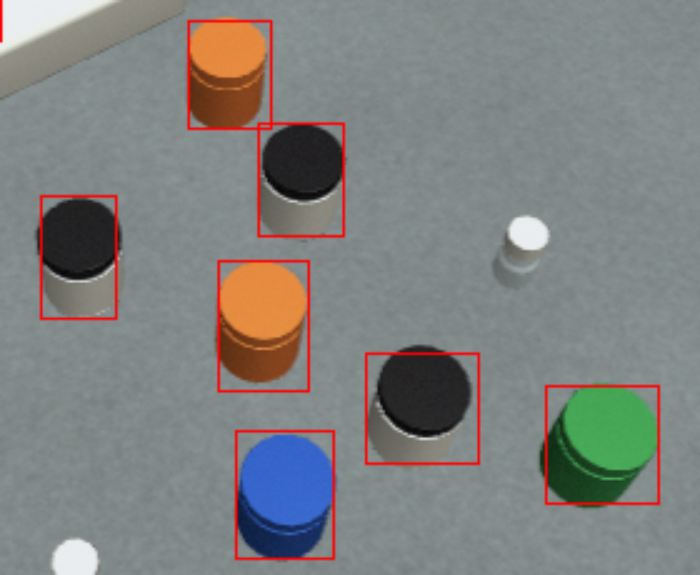

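Call:
send_rows(increments=[[[0.966,-0.761,0,0,0,0],[0.966,-0.761,0,0,0,0],[0.966,-0.761,0,0,0,0],[0.966,-0.761,0,0,0,0],[0.966,-0.761,0,0,0,0],[0.966,-0.761,0,0,0,0],[0.966,-0.761,0,0,0,0],[0.966,-0.761,0,0,0,0]]], gripper=-1, newtons=40)

```text
t: 0.97
eef_pos: [290.2, 436.4, 214.4]
ee_rot: [0.371, 3.12, 0.0]
contact_force: [-0.4, 0.9, -0.3]
opening: 85.5
grip_force: 0.0
```

The crop shows three white jars with black lids, at crop pixels (80,258), (302,180) and (420,405). The coloured ones are separate. I'll carry on to the nearest jar.

Call:
send_rows(increments=[[[0.966,-0.761,0,0,0,0],[0.966,-0.761,0,0,0,0],[0.966,-0.761,0,0,0,0],[0.966,-0.761,0,0,0,0],[0.966,-0.761,0,0,0,0],[0.966,-0.761,0,0,0,0],[0.966,-0.761,0,0,0,0],[0.966,-0.761,0,0,0,0]]])

```text
t: 1.63
eef_pos: [444.8, 314.5, 214.4]
ee_rot: [0.371, 3.12, 0.0]
contact_force: [0.9, -0.4, 0.3]
opening: 85.4
grip_force: 0.0
```

Call:
send_rows(increments=[[[0.966,-0.761,-0.8,0,0,0],[0.966,-0.761,-0.8,0,0,0],[0.966,-0.761,-0.8,0,0,0],[0.966,-0.761,-0.8,0,0,0],[0,0,-0.8,0,0,0],[0,0,0,0,0,0],[0,0,0,0,0,0]]])

```text
t: 2.22
eef_pos: [520.3, 254.2, 133.4]
ee_rot: [-0.372, -3.117, 0.001]
contact_force: [0.4, 1.0, 0.3]
opening: 85.2
grip_force: 0.0
```

Run:
```python
from h import *
from scipy.spatial.transform import Rotation as R
o=observe(); c=camera("wrist"); cv2.imwrite("pics/w.png",c["pixels"])
Rm=R.from_rotvec(o["ee_rot"]).as_matrix(); M=c["mount"]
print(o["eef_pos"],o["contact_force"])
for d in cut_out("wrist","jar_1"):
    v,u=np.nonzero(d["mask"]&(c["range_z"]>0)); z=c["range_z"][v,u]
    a=(u-c["cx"])/c["fx"]; b=(v-c["cy"])/c["fy"]; r=np.hypot(a,b)+1e-9; k=np.tan(r)/r*z
    p=np.c_[a*k,b*k,z]@M[:3,:3].T+M[:3,3]; p=p@Rm.T+o["eef_pos"]
    t=p[abs(p[:,2]-65)<5]
    if len(t): print(d["confidence"],d["box"],len(t),(t[:,:2].min(0)+t[:,:2].max(0))/2,np.ptp(t[:,:2],axis=0))
```

```text
[520.3443916  254.24113516 133.41092599] [0.41094467 0.99642981 0.32794631]
0.86 [110.9, 337.7, 25.8, 80.9] 49 [642.40255839  44.66945339] [ 9.52566079 14.97042483]
0.83 [0.5, 185.8, 47.3, 72.8] 657 [446.37898664  17.38677612] [47.46183377 80.22037904]
0.79 [155.7, 260.4, 84.8, 90.9] 1212 [556.54686906 146.94034206] [52.86192463 55.53162254]
0.77 [47.4, 175.3, 95.7, 83.6] 3356 [464.48313432  84.45550705] [55.66184946 56.14172798]
0.69 [374.2, 71.2, 96.1, 88.4] 5756 [455.0238695 340.6660105] [55.58373806 55.65356338]
0.68 [300.6, 306.2, 75.4, 94.5] 3416 [623.82465273 244.11365177] [54.16629931 54.7091685 ]
0.66 [275.1, 190.3, 84.3, 93.6] 5465 [521.5978801  253.17953326] [55.70712805 54.40715975]
```

Wrist view agrees to about 1 mm. Descending and gripping.

Call:
send_rows(increments=[[[0.05,0,-0.85,0,0,0],[0,0,-0.85,0,0,0],[0,0,-0.85,0,0,0],[0,0,-0.85,0,0,0],[0,0,-0.85,0,0,0],[0,0,-0.6,0,0,0],[0,0,-0.4,0,0,0],[0,0,0,0,0,0]]])

```text
t: 2.98
eef_pos: [521.3, 254.8, 28.5]
ee_rot: [-0.37, -3.118, 0.001]
contact_force: [-0.0, -1.0, -1.2]
opening: 85.3
grip_force: 0.0
```

Call:
send_rows(increments=[[[0,0,0,0,0,0],[0,0,0,0,0,0],[0,0,0,0,0,0],[0,0,0,0,0,0],[0,0,0,0,0,0],[0,0,0,0,0,0],[0,0,0,0,0,0],[0,0,0,0,0,0]]], gripper=1, newtons=40)

```text
t: 3.65
eef_pos: [523.6, 254.9, 31.0]
ee_rot: [0.371, 3.117, 0.002]
contact_force: [-1.3, 0.9, 6.0]
opening: 54.2
grip_force: 42.7
```

Call:
send_rows(increments=[[[0,0,0.2,0,0,0],[0,0,0.5,0,0,0],[0,0,0.6,0,0,0],[0,0,0.4,0,0,0],[0,0,0,0,0,0],[0,0,0,0,0,0],[0,0,0,0,0,0],[0,0,0,0,0,0]]])

```text
t: 4.32
eef_pos: [521.8, 254.5, 62.9]
ee_rot: [-0.371, -3.119, 0.001]
contact_force: [0.2, 0.4, -0.5]
opening: 54.5
grip_force: 42.4
```

Call:
send_rows(increments=[[[0,0,0,0,0,0],[0,0,0,0,0,0]]])

```text
t: 4.48
eef_pos: [521.9, 254.5, 62.8]
ee_rot: [-0.371, -3.119, 0.001]
contact_force: [0.5, 0.4, -0.5]
opening: 54.4
grip_force: 42.4
```

Light (about 1 N). Setting it back down and releasing.

Call:
send_rows(increments=[[[0,0,-0.4,0,0,0],[0,0,-0.5,0,0,0],[0,0,-0.4,0,0,0],[0,0,-0.2,0,0,0],[0,0,-0.1,0,0,0],[0,0,0,0,0,0],[0,0,0,0,0,0]]])

```text
t: 5.07
eef_pos: [522.0, 254.5, 31.1]
ee_rot: [-0.371, -3.119, 0.001]
contact_force: [-1.0, -0.4, 2.7]
opening: 54.5
grip_force: 42.5
```

Call:
send_rows(increments=[[[0,0,0,0,0,0],[0,0,0,0,0,0],[0,0,0,0,0,0],[0,0,0,0,0,0],[0,0,0,0,0,0],[0,0,0,0,0,0],[0,0,0,0,0,0],[0,0,0,0,0,0]]], gripper=-1)

```text
t: 5.73
eef_pos: [522.3, 254.6, 31.4]
ee_rot: [0.371, 3.12, 0.0]
contact_force: [-0.3, -0.0, 0.7]
opening: 85.3
grip_force: 0.0
```

Call:
send_rows(increments=[[[0,0,0.5,0,0,0],[0,0,1,0,0,0],[0,0,1,0,0,0],[0,0,1,0,0,0],[0,0,1,0,0,0],[0,0,0.7,0,0,0],[0,0,0,0,0,0]]])

```text
t: 6.32
eef_pos: [524.8, 255.3, 140.0]
ee_rot: [0.37, 3.113, 0.004]
contact_force: [0.1, 0.3, -0.2]
opening: 85.7
grip_force: 0.0
```

Call:
send_rows(increments=[[[-0.32,-0.94,0,0,0,0],[-0.32,-0.94,0,0,0,0],[-0.32,-0.94,0,0,0,0],[-0.32,-0.94,0,0,0,0],[-0.32,-0.94,0,0,0,0],[-0.32,-0.94,0,0,0,0],[-0.32,-0.94,0,0,0,0],[-0.32,-0.94,0,0,0,0]]])

```text
t: 6.98
eef_pos: [470.1, 103.4, 134.8]
ee_rot: [-0.371, -3.119, 0.0]
contact_force: [0.2, 0.3, -0.0]
opening: 85.5
grip_force: 0.0
```

Call:
send_rows(increments=[[[-0.32,-0.94,0,0,0,0],[0,0,0,0,0,0],[0,0,0,0,0,0],[0,0,0,0,0,0],[0,0,0,0,0,0]]])

```text
t: 7.4
eef_pos: [464.8, 86.1, 135.3]
ee_rot: [-0.37, -3.12, -0.0]
contact_force: [-0.6, 0.2, -0.0]
opening: 85.2
grip_force: 0.0
```

Call:
send_rows(increments=[[[0,0,-0.85,0,0,0],[0,0,-0.85,0,0,0],[0,0,-0.85,0,0,0],[0,0,-0.85,0,0,0],[0,0,-0.85,0,0,0],[0,0,-0.6,0,0,0],[0,0,-0.4,0,0,0],[0,0,0,0,0,0]]])

```text
t: 8.07
eef_pos: [463.3, 86.1, 28.7]
ee_rot: [-0.369, -3.116, 0.0]
contact_force: [-0.2, 0.4, 0.1]
opening: 85.4
grip_force: 0.0
```

Call:
send_rows(increments=[[[0,0,0,0,0,0],[0,0,0,0,0,0],[0,0,0,0,0,0],[0,0,0,0,0,0],[0,0,0,0,0,0],[0,0,0,0,0,0],[0,0,0,0,0,0],[0,0,0,0,0,0]]], gripper=1, newtons=40)

```text
t: 8.73
eef_pos: [465.6, 85.1, 31.7]
ee_rot: [0.371, 3.118, -0.0]
contact_force: [-1.9, -1.5, 5.8]
opening: 54.3
grip_force: 41.9
```

Call:
send_rows(increments=[[[0,0,0.2,0,0,0],[0,0,0.5,0,0,0],[0,0,0.6,0,0,0],[0,0,0.4,0,0,0],[0,0,0,0,0,0],[0,0,0,0,0,0],[0,0,0,0,0,0],[0,0,0,0,0,0]]])

```text
t: 9.4
eef_pos: [464.0, 85.4, 63.8]
ee_rot: [-0.371, -3.118, 0.0]
contact_force: [0.7, 0.2, -5.8]
opening: 54.4
grip_force: 44.0
```

Call:
send_rows(increments=[[[0,0,0,0,0,0],[0,0,0,0,0,0]]])

```text
t: 9.57
eef_pos: [464.2, 85.4, 63.9]
ee_rot: [-0.371, -3.118, 0.0]
contact_force: [0.0, -1.1, -5.4]
opening: 54.5
grip_force: 44.0
```

Heavy (about 5.5 N). Carrying it to the pan at (580, −221).

Call:
send_rows(increments=[[[0,0,0.4,0,0,0],[0,0,0.8,0,0,0],[0,0,0.9,0,0,0],[0,0,0.9,0,0,0],[0,0,0.9,0,0,0],[0,0,0.9,0,0,0],[0.1,-0.3,0.7,0,0,0],[0.2,-0.6,0,0,0,0]]])

```text
t: 10.23
eef_pos: [472.4, 68.0, 178.3]
ee_rot: [0.368, 3.114, 0.001]
contact_force: [1.2, -0.8, -6.2]
opening: 53.9
grip_force: 44.1
```

Call:
send_rows(increments=[[[0.36,-0.95,0,0,0,0],[0.36,-0.95,0,0,0,0],[0.36,-0.95,0,0,0,0],[0.36,-0.95,0,0,0,0],[0.36,-0.95,0,0,0,0],[0.36,-0.95,0,0,0,0],[0.36,-0.95,0,0,0,0],[0.36,-0.95,0,0,0,0]]])

```text
t: 10.9
eef_pos: [528.4, -85.5, 174.7]
ee_rot: [-0.371, -3.119, -0.0]
contact_force: [0.2, -0.1, -6.5]
opening: 54.5
grip_force: 44.0
```

Call:
send_rows(increments=[[[0.36,-0.95,0,0,0,0],[0.36,-0.95,0,0,0,0],[0.36,-0.95,0,0,0,0],[0.36,-0.95,0,0,0,0],[0.36,-0.95,0,0,0,0],[0.36,-0.95,0,0,0,0],[0.26,-0.7,0,0,0,0],[0,0,0,0,0,0]]])

```text
t: 11.57
eef_pos: [577.3, -215.8, 174.7]
ee_rot: [0.375, 3.118, -0.003]
contact_force: [-0.3, -0.8, -5.3]
opening: 53.9
grip_force: 44.1
```

Call:
send_rows(increments=[[[0,0,0,0,0,0],[0,0,0,0,0,0],[0,0,0,0,0,0]]])

```text
t: 11.82
eef_pos: [576.3, -211.7, 174.3]
ee_rot: [-0.37, -3.119, -0.001]
contact_force: [-0.2, 0.1, -5.6]
opening: 54.5
grip_force: 44.1
```

Run:
```python
from h import *
o=observe();print(o["eef_pos"])
for n in("side","scene"):
    c=camera(n); cv2.imwrite(f"pics/{n}2.png",c["pixels"])
    for d in cut_out(n,"jar_1")+cut_out(n,"pan"):
        p=pts(c,d["mask"])
        print(n,round(d["confidence"],2),d["box"],np.percentile(p,[5,50,95],axis=0).round().tolist())
```

```text
[ 576.32682304 -211.68452979  174.28006241]
side 0.97 [310.9, 99.0, 28.2, 48.8] [[548.0, -217.0, 146.0], [566.0, -187.0, 178.0], [597.0, -181.0, 207.0]]
side 0.96 [236.7, 338.7, 39.6, 58.9] [[597.0, 226.0, 5.0], [619.0, 260.0, 62.0], [644.0, 273.0, 65.0]]
side 0.83 [373.1, 230.0, 35.9, 46.8] [[417.0, -35.0, 5.0], [441.0, -0.0, 50.0], [465.0, 9.0, 65.0]]
side 0.79 [295.8, 294.0, 36.7, 53.3] [[532.0, 132.0, 8.0], [554.0, 166.0, 59.0], [578.0, 176.0, 65.0]]
side 0.69 [266.9, 239.4, 37.6, 57.1] [[591.0, 16.0, 1.0], [614.0, 54.0, 50.0], [639.0, 64.0, 65.0]]
side 0.68 [309.7, 355.7, 43.8, 57.1] [[495.0, 239.0, 5.0], [518.0, 272.0, 63.0], [543.0, 284.0, 66.0]]
side 0.62 [357.7, 417.0, 43.1, 60.8] [[430.0, 324.0, 8.0], [453.0, 356.0, 63.0], [476.0, 370.0, 66.0]]
side 0.95 [287.7, 145.1, 68.1, 40.3] [[523.0, -271.0, 81.0], [579.0, -213.0, 83.0], [635.0, -159.0, 85.0]]
scene 0.9 [275.6, 259.6, 34.1, 47.8] [[598.0, 17.0, 9.0], [625.0, 45.0, 63.0], [645.0, 62.0, 67.0]]
scene 0.76 [477.6, 334.2, 46.7, 50.2] [[435.0, 319.0, 9.0], [466.0, 343.0, 63.0], [481.0, 366.0, 67.0]]
scene 0.73 [199.4, 107.4, 41.6, 45.2] [[559.0, -226.0, 146.0], [589.0, -192.0, 179.0], [602.0, -183.0, 208.0]]
scene 0.68 [355.1, 350.7, 39.6, 53.0] [[604.0, 223.0, 10.0], [632.0, 249.0, 64.0], [651.0, 270.0, 67.0]]
scene 0.64 [406.5, 320.2, 42.0, 47.3] [[501.0, 235.0, 10.0], [530.0, 260.0, 64.0], [548.0, 282.0, 67.0]]
scene 0.55 [332.9, 189.3, 34.7, 42.2] [[422.0, -41.0, 3.0], [451.0, -11.0, 61.0], [468.0, 6.0, 67.0]]
scene 0.67 [180.1, 140.7, 79.8, 55.9] [[525.0, -272.0, 81.0], [592.0, -211.0, 84.0], [641.0, -162.0, 86.0]]
```

View pics/side2.png

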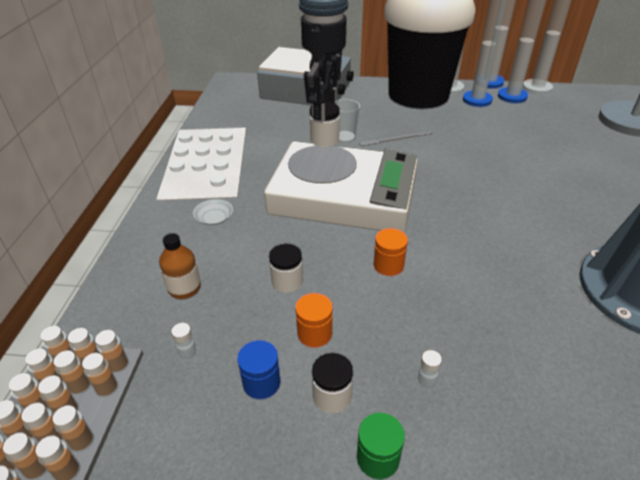

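The side view shows the jar held upright above the pan at (325,128), with the other two jars standing at (286,268) and (332,382). I'll correct 4/−9 mm and lower gently.

Call:
send_rows(increments=[[[0.2,-0.45,-0.2,0,0,0],[0,0,-0.5,0,0,0],[0,0,-0.5,0,0,0],[0,0,-0.5,0,0,0],[0,0,-0.4,0,0,0],[0,0,-0.3,0,0,0],[0,0,-0.2,0,0,0],[0,0,0,0,0,0]]])

```text
t: 12.78
eef_pos: [580.0, -221.1, 120.9]
ee_rot: [-0.371, -3.118, -0.002]
contact_force: [-0.7, -0.0, -6.8]
opening: 54.4
grip_force: 44.1
```

Call:
send_rows(increments=[[[0,0,-0.1,0,0,0],[0,0,-0.05,0,0,0],[0,0,-0.05,0,0,0],[0,0,0,0,0,0],[0,0,0,0,0,0]]])

```text
t: 13.2
eef_pos: [580.8, -221.7, 118.7]
ee_rot: [0.371, 3.119, -0.0]
contact_force: [-0.1, -0.3, -5.8]
opening: 54.2
grip_force: 44.1
```

Call:
send_rows(increments=[[[0,0,-0.05,0,0,0],[0,0,-0.05,0,0,0],[0,0,0,0,0,0],[0,0,0,0,0,0]]])

```text
t: 13.53
eef_pos: [580.6, -221.6, 116.3]
ee_rot: [-0.371, -3.119, -0.0]
contact_force: [0.7, -0.8, -6.1]
opening: 53.7
grip_force: 44.1
```

Call:
send_rows(increments=[[[0,0,-0.05,0,0,0],[0,0,0,0,0,0],[0,0,0,0,0,0],[0,0,0,0,0,0]]])

```text
t: 13.87
eef_pos: [580.8, -221.7, 115.9]
ee_rot: [0.371, 3.119, -0.0]
contact_force: [-1.6, 0.7, -1.6]
opening: 54.3
grip_force: 44.4
```

Contact made. One more mm, then release and retreat.

Call:
send_rows(increments=[[[0,0,-0.04,0,0,0],[0,0,0,0,0,0],[0,0,0,0,0,0],[0,0,0,0,0,0]]])

```text
t: 14.2
eef_pos: [581.0, -221.7, 115.8]
ee_rot: [0.371, 3.119, -0.001]
contact_force: [-3.7, 2.8, 6.2]
opening: 54.1
grip_force: 45.1
```

Call:
send_rows(increments=[[[0,0,0,0,0,0],[0,0,0,0,0,0],[0,0,0,0,0,0],[0,0,0,0,0,0],[0,0,0,0,0,0],[0,0,0,0,0,0],[0,0,0,0,0,0],[0,0,0,0,0,0]]], gripper=-1)

```text
t: 14.87
eef_pos: [580.7, -221.6, 114.5]
ee_rot: [-0.371, -3.12, -0.0]
contact_force: [-0.7, -0.1, 0.5]
opening: 85.4
grip_force: 0.0
```

Call:
send_rows(increments=[[[0,0,0.3,0,0,0],[0,0,0.7,0,0,0],[0,0,1,0,0,0],[0,0,1,0,0,0],[0,0,1,0,0,0],[0,0,1,0,0,0],[0,0,0.8,0,0,0],[0,0,0,0,0,0]]])

```text
t: 15.53
eef_pos: [582.7, -222.8, 235.6]
ee_rot: [0.37, 3.113, -0.005]
contact_force: [0.2, -0.4, 1.2]
opening: 85.2
grip_force: 0.0
```

Call:
send_rows(increments=[[[0,0,0,0,0,0],[0,0,0,0,0,0],[0,0,0,0,0,0]]])

```text
t: 15.78
eef_pos: [579.9, -221.2, 228.8]
ee_rot: [-0.371, -3.117, -0.002]
contact_force: [-0.5, -1.1, -0.3]
opening: 85.3
grip_force: 0.0
```

Run:
```python
from h import *
for n in("side","scene"):
    c=camera(n); cv2.imwrite(f"pics/{n}3.png",c["pixels"])
    for d in cut_out(n,"jar_1"):
        p=pts(c,d["mask"]); m=np.percentile(p[:,2],95); t=p[abs(p[:,2]-m)<4]
        print(n,round(d["confidence"],2),d["box"],m.round(),((t.min(0)+t.max(0))/2).round(),np.ptp(t,axis=0).round())
```

```text
side 0.75 [295.5, 293.5, 35.2, 53.2] 65.0 [556. 149.  64.] [55. 57.  6.]
side 0.7 [373.6, 226.9, 37.3, 52.4] 65.0 [440. -18.  64.] [55. 55.  6.]
side 0.66 [356.9, 415.2, 47.9, 64.8] 66.0 [452. 343.  65.] [54. 55.  6.]
side 0.63 [267.3, 242.8, 37.6, 54.1] 65.0 [617.  37.  64.] [55. 55.  6.]
side 0.6 [312.3, 355.5, 42.6, 57.3] 66.0 [519. 257.  64.] [54. 57.  6.]
side 0.59 [307.3, 124.1, 27.0, 47.4] 149.0 [ 578. -219.  147.] [53. 58.  6.]
scene 0.95 [277.9, 262.3, 33.6, 50.1] 67.0 [618.  35.  66.] [56. 56.  7.]
scene 0.88 [476.9, 335.2, 46.7, 50.9] 66.0 [454. 341.  66.] [56. 54.  6.]
scene 0.82 [202.9, 128.0, 33.1, 43.0] 150.0 [ 580. -220.  149.] [54. 56.  6.]
scene 0.8 [345.3, 287.2, 38.1, 46.7] 66.0 [558. 147.  66.] [55. 56.  7.]
scene 0.75 [354.7, 351.7, 39.2, 53.7] 67.0 [625. 244.  66.] [55. 55.  7.]
scene 0.7 [406.2, 321.5, 48.2, 44.8] 66.0 [521. 255.  66.] [55. 55.  7.]
scene 0.56 [336.4, 186.7, 30.4, 44.1] 66.0 [442. -21.  66.] [56. 55.  7.]
```

View pics/side3.png

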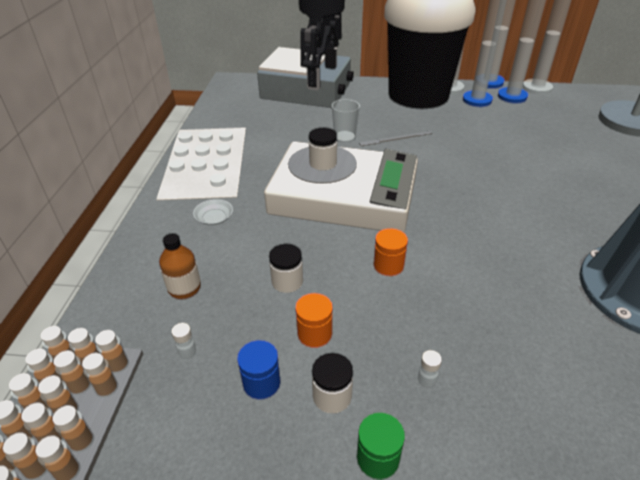

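The heavy jar stands upright in the middle of the pan at (323,150), top at z = 149. The other two stand on the bench at (286,268) and (332,382), and the gripper is clear.

```bash
python3 -c "
from station import *
print(finish_job())"
```

```text
the job is handed in; nothing more can be done
None
```

The heavy jar (about 5.5 N when lifted) stands upright within a few mm of the pan's centre, the other two stand on the bench, and the job is handed in; the first jar felt light and I did not lift the third, since only one is heavy.

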